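Lay out a refill kit on the packing tray

TASK

Lay out the refill kit on the wooden tray: lay the white carton midway between the ink tin and the brown carton, parallel to the brown carton, and lay the small flat pack on top of the white carton, in its middle. In the tray's narrow front strip (the compartment nearest the robot), stand the little magnifier upright straight in front of the ink tin, and lay the tape roll flat straight in front of the brown carton. Leave the ink tin, the brown carton, the paint brush and the glue bottle where they are.

Things in the scene. Friction and masses are not known exactly. Their poses are not given: they have to be found in the camera images.
- tray: Fixed shallow wooden tray, 250 (x) x 370 (y) mm. Origin: centre of underside; +x to its rear (away from the robot), +y to its left. Floor top at z 6 mm; rims 10 mm thick, top at z 14. A low rib (x -35 to -29, top at z 11) divides it: narrow front strip x -115 to -35 (middle -75), rear bay x -29 to 115 (middle 43). Floor spans y -175 to 175.
- ink_tin: Round ink tin with a silvery lid, diameter 72, height 74 mm, standing in one half of the tray's rear bay, left or right (about 125 mm to the side of the tray's middle line). Origin at the centre of its underside; z up; at the start its x and y axes are parallel to the tray's. Stays where it is.
- brown_carton: Brown cardboard carton 66 x 120 x 50 mm (own x, y, z), the largest carton, standing in the other half of the rear bay (about 125 mm to the side of the tray's middle line), its long side (own y) running from the front to the rear of the tray. Origin at the centre of its underside. Stays where it is.
- white_carton: Whitish cardboard carton 55 x 100 x 38 mm (own x, y, z), middle-sized, lying on the table. Origin at the centre of its underside. Grasp across its 55 mm side.
- flat_pack: Smallest, flat packet (yellow), 32 x 60 x 14 mm (own x, y, z), lying on the table. Origin at the centre of its underside. Grasp across its 32 mm side.
- magnifier: Small stand magnifier: a black barrel with a glass on top, diameter 36, height 42 mm (the solid barrel 40 mm), upright on the table. Origin at the centre of its underside, z up along the barrel.
- tape_roll: Roll of black tape lying flat on the table, outer diameter about 57, height 19 mm; its hole is closed to the fingers, so grasp it round the outside. Origin at the centre of its underside, z up along its axis.
- brush: Paint brush with a red handle, 50 x 215 x 14 mm, lying on the table beyond the loose things. A bystander. Origin at the centre of its underside.
- glue_bottle: White glue bottle with an orange nozzle, diameter 52, height 152 mm, standing behind the tray. A bystander. Origin at the centre of its underside.
Mind the look-alikes: they are no part of the job. Several things have the shape of the magnifier; the one meant has the colours described above.

How it is judged (in metres and radians):
At the end, for the whole second after the job is handed in: White carton on the bay floor, within 15 mm of midway, parallel within 0.2 rad; flat pack flat on it within 15 mm of its middle; magnifier upright and roll flat on the strip floor, within 18 mm sideways of their tin / carton, and 23 / 15 mm of the strip's middle line; all level, at rest (horizontal distance between white_carton and ink_tin between 0.103 and 0.147 m and horizontal distance between white_carton and brown_carton between 0.103 and 0.147 m and x of white_carton in the frame of tray between 0.013 and 0.073 m and z of white_carton in the frame of tray between 0.002 and 0.01 m and angle between the y axis of white_carton and the y axis of brown_carton, either way round below 0.2 rad and x of flat_pack in the frame of white_carton between -0.015 and 0.015 m and y of flat_pack in the frame of white_carton between -0.015 and 0.015 m and z of flat_pack in the frame of white_carton between 0.033 and 0.043 m and y of magnifier in the frame of ink_tin between -0.018 and 0.018 m and x of magnifier in the frame of tray between -0.098 and -0.052 m and z of magnifier in the frame of tray between 0.002 and 0.01 m and x of tape_roll in the frame of brown_carton between -0.018 and 0.018 m and x of tape_roll in the frame of tray between -0.09 and -0.06 m and z of tape_roll in the frame of tray between 0.002 and 0.01 m and angle between each of white_carton, flat_pack, magnifier, tape_roll, ink_tin, brown_carton's own z axis and vertical below 0.1 rad and linear speed of each of white_carton, flat_pack, magnifier, tape_roll below 0.02 m/s); the robot touches nothing.
It fails at once if the ink tin is moved more than 15 mm (distance of ink_tin from where it was at the start of the episode above 0.015 m).
It fails at once if the brown carton is moved more than 15 mm (distance of brown_carton from where it was at the start of the episode above 0.015 m).
It fails at once if the paint brush is moved more than 15 mm (distance of brush from where it was at the start of the episode above 0.015 m).
It fails at once if the glue bottle is moved more than 15 mm (distance of glue_bottle from where it was at the start of the episode above 0.015 m).
It also fails if it takes over 104 s, if anything falls off the work surface, if the arm or the gripper's body presses on something with over 40 N, if the wrist force passes 120 N, or if a joint passes its speed limit or range.

ROBOT

A 6-joint arm with a two-finger parallel gripper is mounted at the origin on a cart in front of the work surface, level with it; the furniture and walls round the work are solid. World frame = base frame: x ahead of the robot, y to its left, z up, the work surface at z = 0. Lengths are in m, angles in degrees, forces in N, time in s.
With the tool pointing down it reaches from about 0.3 to 0.75 m from the base axis. Payload 8.5 kg.
Tool frame: the origin (TCP) lies midway between the tips of the shut fingers; the grasp point (between the pads) lies 19 mm behind it; z points along the fingers, y is the line along which they close (so a half turn about z gives the same grasp; the last joint's range is limited). The gripper opens to 85 mm and grips with 20 to 120 N. Pads are 22 mm wide; open, the fingers measure 114 mm over their backs; the gripper's body (76 mm by 85 mm) begins 54 mm behind the grasp point. The pads swing forward as they close: fully open they stand 13 mm farther back than shut.
Start: joints at [-78.398, 21.807, 74.336, -0, 83.858, -12.336], TCP at [0.223, -0.503, 0.231] pointing down, gripper open.
Joint ranges: [-178.18, 178.18], [-50.72, 133.34], [12.68, 142.11], [-81.47, 261.47], [9.98, 163.14], [-165.26, 165.26]. Speed limits (degrees/s): [136.94, 136.94, 180, 180, 180, 180].

INTERFACE

Orientations are given as [roll, pitch, yaw] about the fixed x, y, z axes, in that order (R = Rz(yaw) Ry(pitch) Rx(roll)).
In Python, from workcell import bot gives the robot as it stands.
- The arm moves only by the tool apply_moves, never from a script. Its argument "rows" is one flat list of numbers, 7 for each row, row after row: the turn, a rotation vector about the world's x, y, z in degrees, then the shift along the world's x, y, z in m, then the finger opening in m, from 0 to 0.0854. In form: [ax, ay, az, dx, dy, dz, gripper, ax, ay, az, dx, dy, dz, gripper, ...]. A call has exactly 5 rows; each row is the pose to reach, as a shift and turn from the pose commanded when the call began; what a row does not reach only later rows make up. A row lasts 1/8 s, in which the tool goes at most 62.5 mm and 10.7 degrees, less where a joint would pass 70% of its speed; a pose out of reach is approached as far as the arm can. A call with a gripper value outside its range is refused whole. The fingers move at their own pace and stop on an object; "grip_force" is the grip in N (left out, the last holds). Time passes only in rows, so rows that repeat a pose let the fingers close, or fill a call up. It gives the time, the measured TCP pose, the force, the opening and the grip force at its end, in the units of the state.
- bot.state(): the state, without advancing time (a new reading comes with each control period).
- bot.read_camera(name): name is "scene" or "top" or "wrist"; returns a dict with "frame" (420x560x3 uint8, blue, green, red), "intrinsics" (3x3 intrinsics, pixels), "k1" (the pictures are not rectified: a ray, as slopes to the right and down, at radius r is drawn at 1 + k1 r^2 times it, then the intrinsics apply), "extrinsics" (4x4, takes a point from world to camera coordinates). Camera axes: x right, y up, looking along -z (the intrinsics and any distortion apply to the point x, -y, -z); pixel columns grow to the right and rows downward; lengths in m; the calibration is good to about 2 mm. A picture is of the moment at which its call begins. There is no depth.
- bot.job_done(): hands the job in; it is judged then, once.
The state is a dict: "time_s": time; "joint_pos": joint angles; "qvel": joint speeds; "joint_efforts": joint torques, N m; "tcp_pos": TCP position; "tcp_rot": TCP orientation; "ft_force": force on the tool from outside, world axes, zero at the start; "torque": the same for the moment, N m; "grip_width": finger opening in m; "grasp_force": force on a finger pad.
Only numpy, scipy, OpenCV 4.12 (cv2) and the standard library are available. Lean on these libraries where they do the work, as an engineer would, in place of code of your own. Each camera call takes 0.05 s, during which the arm holds its last target. There are 200 camera calls.

## Working session

There is one attempt and no reset: what is moved stays moved. The work goes in short steps, Python scripts to look and compute and a tool call to move; the robot and the scene stay as the last step left them, time stands still between calls to the robot, and variables do not carry over. Pictures are saved under pics/ and viewed, at most 14 in all, crops included, and the job is handed in when it is done.

Besides the shell and the picture viewer there is one more tool, called after "Call:" by a JSON object that holds its "api" and its "payload". apply_moves: Moves the arm, as the interface text tells. Its arguments: {"type":"object","properties":{"rows":{"type":"array","items":{"type":"number"}},"grip_force":{"type":"number"}},"required":["rows"]}

```bash
mkdir -p pics; python3 - <<'E'
from workcell import bot
import cv2
s=bot.state(); print(s['time_s'],s['tcp_pos'],s['tcp_rot'],s['grip_width'])
for n in('scene','top'):
    c=bot.read_camera(n); cv2.imwrite(f'pics/{n}0.png',c['frame']); print(n,c['intrinsics'],c['k1'],c['extrinsics'])
E
```

```text
0.0 [ 0.22308525 -0.50240121  0.23067732] [-1.79914157e+02 -1.89377485e-02  2.39365603e+01] 0.08553594195255391
scene [[518.58483296   0.         277.23249761]
 [  0.         518.58483296 208.86225754]
 [  0.           0.           1.        ]] 0.04356116193471432 [[-0.76468586 -0.64398611 -0.02318243  0.51857515]
 [ 0.32940155 -0.4215535   0.84485931 -0.2052386 ]
 [-0.5538503   0.63841564  0.53448603 -1.39775772]
 [ 0.          0.          0.          1.        ]]
top [[517.2797553    0.         281.30609854]
 [  0.         517.2797553  211.23176859]
 [  0.           0.           1.        ]] -0.10788321785959924 [[-0.01173231 -0.99987318 -0.0107692   0.09399441]
 [ 0.98116154 -0.01358835  0.19271064 -0.61603102]
 [-0.19283253 -0.00830539  0.98119653 -1.31984908]
 [ 0.          0.          0.          1.        ]]
```

View pics/top0.png

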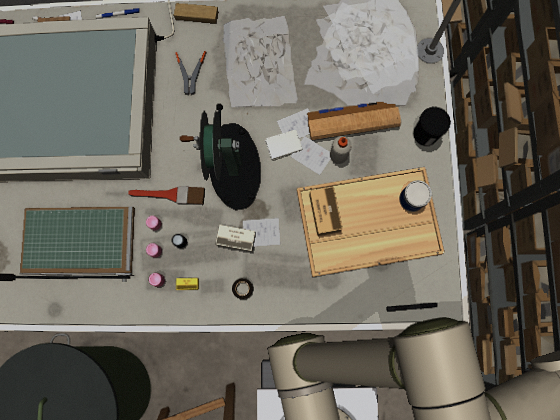

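View pics/scene0.png

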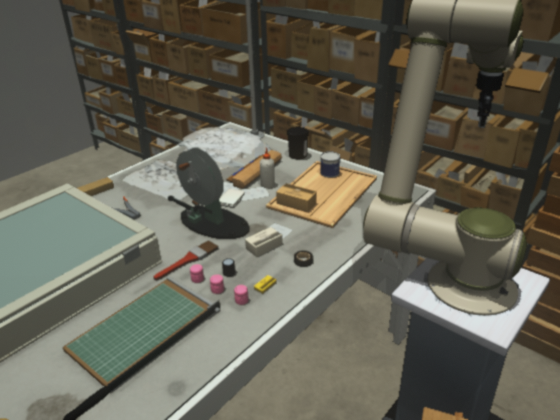

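The top view (first picture) has the tray at (370,220), ink tin at (415,195), brown carton at (325,210), white carton at (235,237), flat pack at (187,284) and roll at (242,288). The shapes like the magnifier are pink at (152,222), pink at (152,249), pink at (155,280) and black at (179,241). Only the black one fits the description. I'll confirm that in a crop.

```bash
cat > h.py <<'E'
import numpy as np, cv2
from workcell import bot
def ray(c,u,v):
    K=c['intrinsics'];k=c['k1']
    d=np.array([(u-K[0,2])/K[0,0],(v-K[1,2])/K[1,1]])
    p=cv2.undistortPoints(np.array([[[u,v]]],float),np.array(K),np.array([k,0,0,0.]))[0,0]
    E=np.array(c['extrinsics']);R=E[:3,:3]
    return -R.T@E[:3,3], R.T@np.array([p[0],-p[1],-1])
def at(c,u,v,z):
    o,d=ray(c,u,v); return o+d*(z-o[2])/d[2]
def proj(c,P):
    E=np.array(c['extrinsics']);q=(E[:3,:3]@np.array(P,float).reshape(-1,3).T).T+E[:3,3]
    x=np.c_[q[:,0],-q[:,1]]/-q[:,2:]; r2=(x**2).sum(1,keepdims=True)
    x=x*(1+c['k1']*r2);K=c['intrinsics'];return x*K[0,0]+np.array([K[0,2],K[1,2]])
E
python3 - <<'E'
from h import *
f=cv2.imread('pics/top0.png')
a=cv2.resize(f[190:310,130:270],(700,600),interpolation=cv2.INTER_CUBIC);cv2.imwrite('pics/ca.png',a)
b=cv2.resize(f[155:285,290:450],(738,600),interpolation=cv2.INTER_CUBIC);cv2.imwrite('pics/cb.png',b)
E
```

```text
(no output)
```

View pics/ca.png

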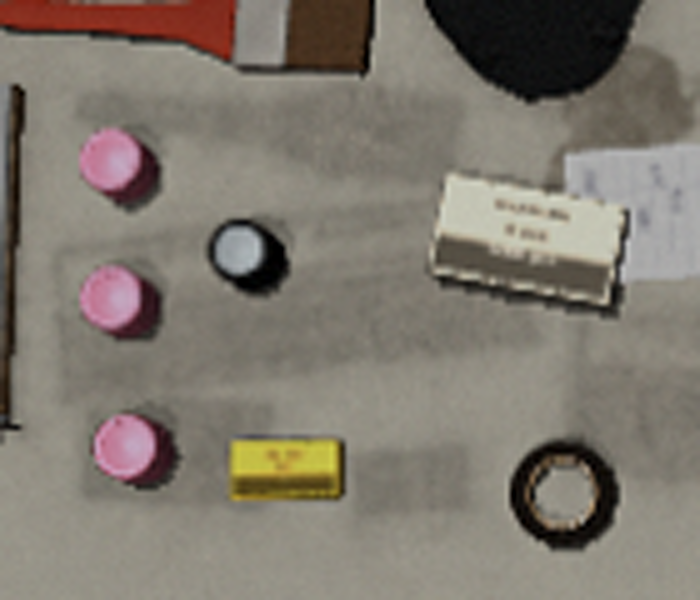

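View pics/cb.png

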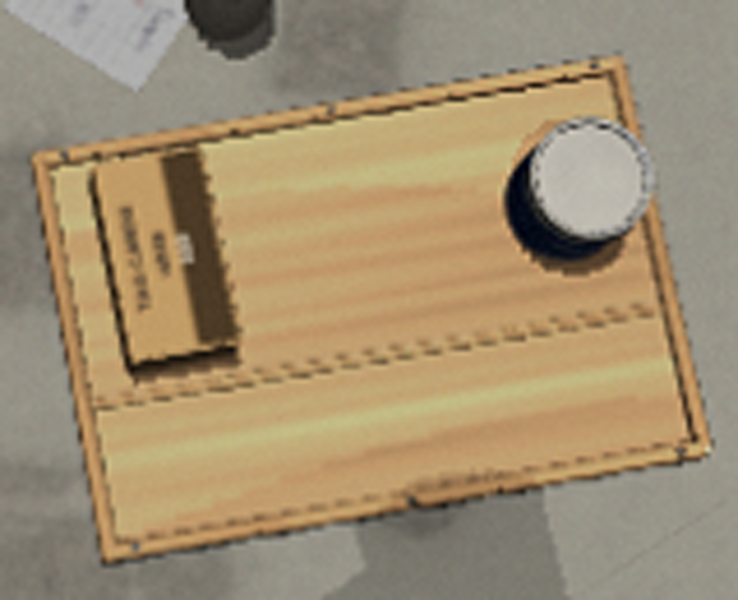

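Crop ca confirms it: the magnifier is the black barrel with the grey glass at crop (240,249), which is top pixel (178,240). The other three are pink. Next I'll turn corners into world positions.

```bash
cat > m.py <<'E'
from h import *
c=bot.read_camera('top')
A=lambda u,v,z:at(c,130+(u+.5)/5-.5,190+(v+.5)/5-.5,z)[:2]
s=600/130;B=lambda u,v,z:at(c,290+(u+.5)/(738/160)-.5,155+(v+.5)/s-.5,z)[:2]
print('cam',ray(c,280,210)[0])
def rect(P,L,name):
    P=np.array(P); ctr=P.mean(0); r=cv2.minAreaRect((P*1000).astype(np.float32))
    e=(P[1]-P[0]+P[2]-P[3]); print(name,ctr.round(4),'dir edge01',np.degrees(np.arctan2(e[1],e[0])).round(1),'lens',[round(np.linalg.norm(P[i]-P[(i+1)%4]),4) for i in range(4)])
rect([B(103,560,.014),B(33,155,.014),B(622,58,.014),B(710,447,.014)],0,'tray')
rect([B(133,362,.056),B(95,165,.056),B(163,153,.056),B(197,345,.056)],0,'brown')
rect([A(450,172,.038),A(627,207,.038),A(617,262,.038),A(434,235,.038)],0,'white')
rect([A(231,438,.014),A(342,438,.014),A(343,484,.014),A(231,486,.014)],0,'flat')
print('tin',B(591,178,.080),'mag',A(240,249,.042),'roll',A(565,494,.019))
E
python3 m.py
```

```text
cam [0.35101888 0.07464979 1.41475932]
tray [ 0.5984 -0.1568] dir edge01 8.7 lens [np.float64(0.2465), np.float64(0.3664), np.float64(0.2426), np.float64(0.3677)]
brown [ 0.62   -0.0214] dir edge01 8.8 lens [np.float64(0.1183), np.float64(0.0406), np.float64(0.1152), np.float64(0.0383)]
white [0.5624 0.2092] dir edge01 -100.5 lens [np.float64(0.0981), np.float64(0.0303), np.float64(0.1001), np.float64(0.0353)]
flat [0.4348 0.3443] dir edge01 -89.9 lens [np.float64(0.0608), np.float64(0.0248), np.float64(0.0611), np.float64(0.0259)]
tin [ 0.65727182 -0.27765634] mag [0.54733197 0.36659674] roll [0.41587991 0.19273367]
```

```bash
sed -i 's/B(163,153,.056),B(197,345,.056)/B(200,150,.056),B(236,343,.056)/; s/A(617,262,.038),A(434,235,.038)/A(613,300,.038),A(434,272,.038)/; s/A(343,484,.014),A(231,486,.014)/A(343,497,.014),A(231,499,.014)/' m.py; python3 m.py
cat > ov.py <<'E'
from h import *
c=bot.read_camera('top'); f=cv2.resize(c['frame'],None,fx=5,fy=5,interpolation=cv2.INTER_CUBIC)
def dr(P,col): 
    q=((proj(c,P)+.5)*5-.5).round().astype(int); cv2.polylines(f,[q.reshape(-1,1,2)],True,col,1,cv2.LINE_AA)
def box(x,y,yaw,w,l,z,col=(0,255,0)):
    t=np.radians(yaw);R=np.array([[np.cos(t),-np.sin(t)],[np.sin(t),np.cos(t)]])
    dr([[*(R@[a*w/2,b*l/2]+[x,y]),z] for a,b in((1,1),(1,-1),(-1,-1),(-1,1))],col)
def cir(x,y,r,z,col=(0,255,0)): dr([[x+r*np.cos(a),y+r*np.sin(a),z] for a in np.linspace(0,6.28,60)],col)
E
cat > o1.py <<'E'
from ov import *
import sys
box(.5975,-.1568,8.8,.25,.37,.014);cir(.6573,-.2777,.036,.080);cir(.6573,-.2777,.036,.006,(255,255,0))
box(.6186,-.0339,8.8+90+0,.066,.120,.056) if 0 else box(.6186,-.0345,-81.2,.066,.12,.056) if 0 else box(.618,-.0335,8.8,.12,.066,.056)
box(.556,.2075,-11,.055,.1,.038);box(.556,.2075,-11,.055,.1,0,(255,255,0))
box(.4315,.3443,0,.032,.06,.014);cir(.5473,.3666,.018,.042);cir(.5473,.3666,.018,0,(255,255,0));cir(.4159,.1927,.0285,.019)
cv2.imwrite('pics/o1.png',np.vstack([np.hstack([cv2.resize(f[190*5:310*5,130*5:270*5],(400,343)),cv2.resize(f[155*5:275*5,300*5:440*5],(400,343))])]))
E
python3 o1.py
```

```text
cam [0.35101888 0.07464979 1.41475932]
tray [ 0.5984 -0.1568] dir edge01 8.7 lens [np.float64(0.2465), np.float64(0.3664), np.float64(0.2426), np.float64(0.3677)]
brown [ 0.6206 -0.0325] dir edge01 9.0 lens [np.float64(0.1183), np.float64(0.0623), np.float64(0.1159), np.float64(0.0606)]
white [0.5523 0.2097] dir edge01 -100.8 lens [np.float64(0.0981), np.float64(0.0509), np.float64(0.0977), np.float64(0.055)]
flat [0.4313 0.3443] dir edge01 -89.9 lens [np.float64(0.0608), np.float64(0.0318), np.float64(0.0611), np.float64(0.0329)]
tin [ 0.65727182 -0.27765634] mag [0.54733197 0.36659674] roll [0.41587991 0.19273367]
```

View pics/o1.png

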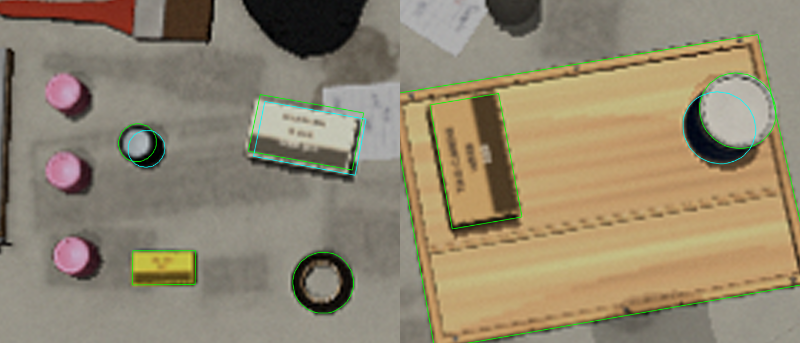

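The overlay shows all the fits are within about 2–3 mm. I'll take the white carton as (.555,.209) with its long axis at 79°, and the drop point as (.638,-.155) with the axis at 8.8°. First I'll go over the white carton.

Call:
{"api": "apply_moves", "payload": {"rows": [0, 0, 3.7, 0.022, 0.0475, 0, 0.085, 0, 0, 7.4, 0.044, 0.095, 0, 0.085, 0, 0, 11.1, 0.066, 0.1425, 0, 0.085, 0, 0, 14.8, 0.088, 0.19, 0, 0.085, 0, 0, 18.5, 0.11, 0.2375, 0, 0.085]}}

```text
time_s: 0.88
tcp_pos: [0.3336, -0.2636, 0.2314]
tcp_rot: [180.0, -0.0, 42.5]
ft_force: [1.1, -0.6, -0.2]
grip_width: 0.0853
grasp_force: 0.0
```

Call:
{"api": "apply_moves", "payload": {"rows": [0, 0, 3.7, 0.022, 0.0475, 0, 0.085, 0, 0, 7.4, 0.044, 0.095, 0, 0.085, 0, 0, 11.1, 0.066, 0.1425, 0, 0.085, 0, 0, 14.8, 0.088, 0.19, 0, 0.085, 0, 0, 18.5, 0.11, 0.2375, 0, 0.085]}}

```text
time_s: 1.5
tcp_pos: [0.4436, -0.026, 0.2314]
tcp_rot: [180.0, -0.0, 61.1]
ft_force: [0.7, -0.2, -1.1]
grip_width: 0.0851
grasp_force: 0.0
```

Call:
{"api": "apply_moves", "payload": {"rows": [0, 0, 3.7, 0.022, 0.0475, 0, 0.085, 0, 0, 7.4, 0.044, 0.095, 0, 0.085, 0, 0, 11.1, 0.066, 0.1425, -0.02, 0.085, 0, 0, 14.8, 0.088, 0.19, -0.04, 0.085, 0, 0, 18.5, 0.11, 0.2375, -0.06, 0.085]}}

```text
time_s: 2.12
tcp_pos: [0.5537, 0.2115, 0.1706]
tcp_rot: [180.0, 0.0, 79.6]
ft_force: [1.3, -1.2, 0.6]
grip_width: 0.0851
grasp_force: 0.0
```

```bash
python3 - <<'E'
from h import *
s=bot.state();print(s['time_s'],s['tcp_pos'],s['tcp_rot'],s['ft_force'])
c=bot.read_camera('wrist');f=c['frame'].copy()
t=np.radians(-11);R=np.array([[np.cos(t),-np.sin(t)],[np.sin(t),np.cos(t)]])
q=proj(c,[[*(R@[a*.0275,b*.05]+[.555,.209]),.038] for a,b in((1,1),(1,-1),(-1,-1),(-1,1))])
cv2.polylines(f,[q.round().astype(int).reshape(-1,1,2)],True,(0,255,0),1)
cv2.imwrite('pics/w1.png',f)
E
```

```text
2.125 [0.55366475 0.21154865 0.17061303] [1.79992639e+02 5.72250037e-03 7.95687536e+01] [ 1.3342672  -1.23798252  0.64497155]
```

View pics/w1.png

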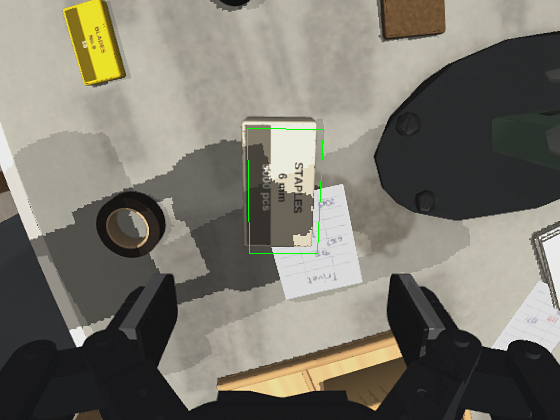

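The wrist view shows the carton at (283,185), about 4 px left of and 6 px above the overlay. That puts its centre near (.553,.2115), right under the TCP. I'll go down and grip.

Call:
{"api": "apply_moves", "payload": {"rows": [0, 0, -0.2, 0, 0, -0.045, 0.085, 0, 0, -0.4, 0, 0, -0.09, 0.085, 0, 0, -0.4, 0, 0, -0.125, 0.085, 0, 0, -0.4, 0, 0, -0.15, 0.085, 0, 0, -0.4, 0, 0, -0.162, 0.085]}}

```text
time_s: 2.8
tcp_pos: [0.5526, 0.2097, 0.008]
tcp_rot: [-179.9, 0.0, 79.0]
ft_force: [-0.5, -0.1, -0.1]
grip_width: 0.0849
grasp_force: 0.0
```

Call:
{"api": "apply_moves", "payload": {"rows": [0, 0, 0, 0, 0, 0, 0.045, 0, 0, 0, 0, 0, 0, 0.045, 0, 0, 0, 0, 0, 0, 0.045, 0, 0, 0, 0, 0, 0, 0.045, 0, 0, 0, 0, 0, 0, 0.045], "grip_force": 50}}

```text
time_s: 3.42
tcp_pos: [0.5537, 0.21, 0.0105]
tcp_rot: [179.9, -0.0, 79.0]
ft_force: [-0.3, -0.3, 6.5]
grip_width: 0.0541
grasp_force: 55.4
```

Call:
{"api": "apply_moves", "payload": {"rows": [0, 0, 0, 0, 0, 0.05, 0.045, 0, 0, 0, 0, 0, 0.11, 0.045, 0, 0, -8.8, 0.0106, -0.0456, 0.13, 0.045, 0, 0, -17.6, 0.0212, -0.0912, 0.13, 0.045, 0, 0, -26.4, 0.0318, -0.1368, 0.13, 0.045]}}

```text
time_s: 4.05
tcp_pos: [0.5849, 0.0717, 0.1395]
tcp_rot: [180.0, -0.0, 52.4]
ft_force: [0.5, 0.8, -3.1]
grip_width: 0.0541
grasp_force: 55.6
```

Call:
{"api": "apply_moves", "payload": {"rows": [0, 0, -8.8, 0.0106, -0.0456, 0, 0.045, 0, 0, -17.6, 0.0212, -0.0912, 0, 0.045, 0, 0, -26.4, 0.0318, -0.1368, 0, 0.045, 0, 0, -35.2, 0.0424, -0.1824, 0, 0.045, 0, 0, -43.8, 0.053, -0.228, 0, 0.045]}}

```text
time_s: 4.68
tcp_pos: [0.6379, -0.1564, 0.139]
tcp_rot: [-180.0, 0.0, 8.5]
ft_force: [0.8, 0.5, -4.0]
grip_width: 0.0542
grasp_force: 55.6
```

```bash
python3 - <<'E'
from h import *
s=bot.state();print(s['time_s'],s['tcp_pos'],s['tcp_rot'],s['ft_force'],s['grip_width'])
c=bot.read_camera('wrist');f=c['frame'].copy()
def dr(P,col=(0,255,0)):
    cv2.polylines(f,[np.nan_to_num(proj(c,P)).clip(-3000,3000).round().astype(int).reshape(-1,1,2)],True,col,1)
t=np.radians(8.8);R=np.array([[np.cos(t),-np.sin(t)],[np.sin(t),np.cos(t)]])
def bx(x,y,l,w,z): dr([[*(R@[a*l/2,b*w/2]+[x,y]),z] for a,b in((1,1),(1,-1),(-1,-1),(-1,1))])
bx(.598,-.157,.25,.37,.014);bx(.619,-.033,.12,.066,.056);bx(.638,-.155,.1,.055,.006)
dr([[.6573+.036*np.cos(a),-.2777+.036*np.sin(a),.08] for a in np.linspace(0,6.28,40)])
cv2.imwrite('pics/w2.png',f)
E
```

```text
4.675 [ 0.63787584 -0.1564001   0.13900303] [-1.79973785e+02  3.82267375e-02  8.54906220e+00] [ 0.78061856  0.5442666  -3.99232943] 0.05415139573220149
```

View pics/w2.png

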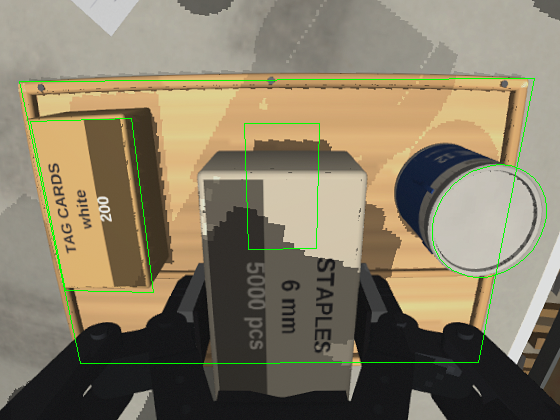

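The wrist view matches the overlays: brown carton at (95,200), tin at (487,220), and the gap between them is as expected. I'll lower the white carton.

Call:
{"api": "apply_moves", "payload": {"rows": [0, 0, 0.1, 0, 0.001, -0.04, 0.045, 0, 0, 0.2, 0, 0.001, -0.08, 0.045, 0, 0, 0.2, 0, 0.001, -0.105, 0.045, 0, 0, 0.2, 0, 0.001, -0.116, 0.045, 0, 0, 0.2, 0, 0.001, -0.121, 0.045]}}

```text
time_s: 5.35
tcp_pos: [0.6381, -0.1539, 0.0183]
tcp_rot: [180.0, -0.0, 9.1]
ft_force: [-0.1, 0.4, -2.7]
grip_width: 0.0543
grasp_force: 55.5
```

Call:
{"api": "apply_moves", "payload": {"rows": [0, 0, 0, 0, 0, 0, 0.045, 0, 0, 0, 0, 0, 0, 0.05, 0, 0, 0, 0, 0, 0, 0.075, 0, 0, 0, 0, 0, 0, 0.075, 0, 0, 0, 0, 0, 0.005, 0.075]}}

```text
time_s: 5.98
tcp_pos: [0.6379, -0.154, 0.0236]
tcp_rot: [-180.0, 0.0, 9.0]
ft_force: [0.1, 0.3, -0.6]
grip_width: 0.0749
grasp_force: 0.0
```

Call:
{"api": "apply_moves", "payload": {"rows": [0, 0, 0, 0, 0, 0.04, 0.075, 0, 0, 0, 0, 0, 0.1, 0.075, 0, 0, 0, 0, 0, 0.16, 0.06, 0, 0, 7.4, -0.0188, 0.0453, 0.17, 0.06, 0, 0, 14.8, -0.0376, 0.0906, 0.17, 0.06]}}

```text
time_s: 6.6
tcp_pos: [0.6002, -0.0627, 0.1951]
tcp_rot: [179.9, -0.1, 24.0]
ft_force: [-0.1, 0.3, 0.0]
grip_width: 0.0602
grasp_force: 0.0
```

Call:
{"api": "apply_moves", "payload": {"rows": [0, 0, 7.4, -0.0188, 0.0453, 0, 0.06, 0, 0, 14.8, -0.0376, 0.0906, 0, 0.06, 0, 0, 22.2, -0.0564, 0.1359, 0, 0.06, 0, 0, 29.6, -0.0752, 0.1812, 0, 0.06, 0, 0, 37, -0.094, 0.2265, 0, 0.06]}}

```text
time_s: 7.22
tcp_pos: [0.5056, 0.1645, 0.194]
tcp_rot: [180.0, -0.0, 61.1]
ft_force: [0.0, -1.1, 0.5]
grip_width: 0.0597
grasp_force: 0.0
```

Call:
{"api": "apply_moves", "payload": {"rows": [0, 0, 7.4, -0.0188, 0.0453, 0, 0.06, 0, 0, 14.8, -0.0376, 0.0906, 0, 0.06, 0, 0, 22, -0.0564, 0.1359, 0, 0.06, 0, 0, 29.2, -0.0752, 0.1812, 0, 0.06, 0, 0, 29.2, -0.0752, 0.1812, -0.03, 0.06]}}

```text
time_s: 7.85
tcp_pos: [0.4306, 0.3474, 0.1652]
tcp_rot: [179.7, -0.2, 90.4]
ft_force: [0.3, 0.1, -1.1]
grip_width: 0.0597
grasp_force: 0.0
```

```bash
cat > fl.py <<'E'
from ov import *
s=bot.state();print(s['time_s'],s['tcp_pos'],s['tcp_rot'],s['ft_force'])
box(.598,-.157,8.8,.25,.37,.014);box(.638,-.155,8.8,.1,.055,.044)
a=cv2.resize(f[155*5:275*5,300*5:440*5],(400,343))
c2=bot.read_camera('wrist');w=c2['frame'].copy()
q=proj(c2,[[.4313+a_*.016,.3443+b*.03,.014] for a_,b in((1,1),(1,-1),(-1,-1),(-1,1))])
cv2.polylines(w,[q.round().astype(int).reshape(-1,1,2)],True,(0,255,0),1)
cv2.imwrite('pics/w3.png',np.hstack([a,cv2.resize(w,(400,300))[:,:] if 0 else np.vstack([cv2.resize(w,(400,300)),np.zeros((43,400,3),np.uint8)])]))
E
python3 fl.py
```

```text
7.9 [0.42918975 0.3451136  0.16009473] [-1.79817668e+02  8.96519310e-02  9.02103084e+01] [-0.95468908 -0.85716905 -4.33844098]
```

View pics/w3.png

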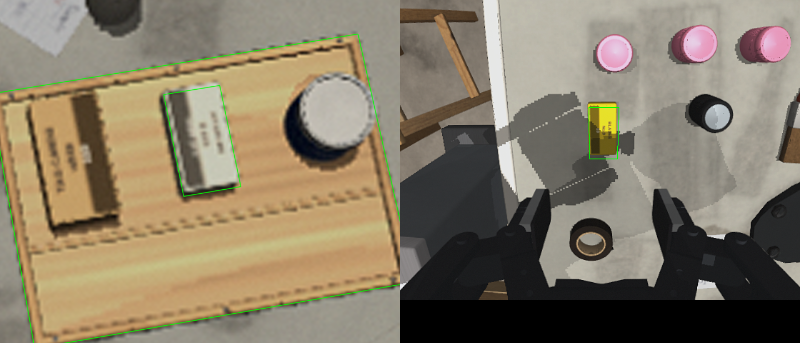

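The top crop shows the white carton inside its target outline. In the wrist crop the flat pack is at (603,129), close to its outline and about 2 mm further along y. I'll go down on it.

Call:
{"api": "apply_moves", "payload": {"rows": [0, 0, 0, 0, 0.0015, -0.045, 0.06, 0, 0, 0, 0, 0.0015, -0.09, 0.06, 0, 0, 0, 0, 0.0015, -0.13, 0.06, 0, 0, 0, 0, 0.0015, -0.15, 0.05, 0, 0, 0, 0, 0.0015, -0.16, 0.045]}}

```text
time_s: 8.57
tcp_pos: [0.4318, 0.3455, 0.0033]
tcp_rot: [-180.0, 0.0, 90.0]
ft_force: [-0.2, 0.1, 0.8]
grip_width: 0.0449
grasp_force: 0.0
```

Call:
{"api": "apply_moves", "payload": {"rows": [0, 0, 0, 0, 0, 0, 0.025, 0, 0, 0, 0, 0, 0, 0.025, 0, 0, 0, 0, 0, 0, 0.025, 0, 0, 0, 0, 0, 0, 0.025, 0, 0, 0, 0, 0, 0, 0.025], "grip_force": 30}}

```text
time_s: 9.2
tcp_pos: [0.4313, 0.3459, 0.0036]
tcp_rot: [180.0, -0.0, 90.0]
ft_force: [-0.2, -0.6, 2.7]
grip_width: 0.0308
grasp_force: 32.1
```

Call:
{"api": "apply_moves", "payload": {"rows": [0, 0, 0, 0, 0, 0.04, 0.025, 0, 0, 0, 0, 0, 0.1, 0.025, 0, 0, 0, 0, 0, 0.15, 0.025, 0, 0, -7.4, 0.0188, -0.0455, 0.16, 0.025, 0, 0, -14.8, 0.0376, -0.091, 0.16, 0.025]}}

```text
time_s: 9.82
tcp_pos: [0.4693, 0.2541, 0.1646]
tcp_rot: [179.9, -0.1, 75.1]
ft_force: [1.3, -0.4, -1.2]
grip_width: 0.031
grasp_force: 31.7
```

Call:
{"api": "apply_moves", "payload": {"rows": [0, 0, -7.4, 0.0188, -0.0455, 0, 0.025, 0, 0, -14.8, 0.0376, -0.091, 0, 0.025, 0, 0, -22.2, 0.0564, -0.1365, 0, 0.025, 0, 0, -29.6, 0.0752, -0.182, 0, 0.025, 0, 0, -37, 0.094, -0.2275, 0, 0.025]}}

```text
time_s: 10.45
tcp_pos: [0.5631, 0.0258, 0.1633]
tcp_rot: [-180.0, 0.0, 38.0]
ft_force: [1.2, 0.6, -0.2]
grip_width: 0.0311
grasp_force: 31.7
```

Call:
{"api": "apply_moves", "payload": {"rows": [0, 0, -7.4, 0.0188, -0.0455, 0, 0.025, 0, 0, -14.8, 0.0376, -0.091, 0, 0.025, 0, 0, -22.2, 0.0564, -0.1365, 0, 0.025, 0, 0, -29.2, 0.0754, -0.182, 0, 0.025, 0, 0, -29.2, 0.0754, -0.182, -0.04, 0.025]}}

```text
time_s: 11.08
tcp_pos: [0.6401, -0.1587, 0.1248]
tcp_rot: [179.8, -0.3, 8.8]
ft_force: [0.4, 1.3, -1.3]
grip_width: 0.0309
grasp_force: 31.8
```

```bash
python3 - <<'E'
from h import *
s=bot.state();print(s['time_s'],s['tcp_pos'],s['tcp_rot'],s['ft_force'],s['grip_width'])
E
```

```text
11.075 [ 0.64011173 -0.15868687  0.1247905 ] [179.76307973  -0.32027898   8.75844643] [ 0.44386691  1.30147023 -1.27105545] 0.030948984193951014
```

Call:
{"api": "apply_moves", "payload": {"rows": [0, 0, 0, 0, 0, -0.03, 0.025, 0, 0, 0, 0, 0, -0.055, 0.025, 0, 0, 0, 0, 0, -0.067, 0.025, 0, 0, 0, 0, 0, -0.073, 0.025, 0, 0, 0, 0, 0, -0.0745, 0.025]}}

```text
time_s: 11.7
tcp_pos: [0.6384, -0.1547, 0.0493]
tcp_rot: [180.0, -0.0, 9.0]
ft_force: [-0.3, 0.4, -0.1]
grip_width: 0.0313
grasp_force: 31.7
```

Call:
{"api": "apply_moves", "payload": {"rows": [0, 0, 0, 0, 0, 0, 0.025, 0, 0, 0, 0, 0, 0, 0.035, 0, 0, 0, 0, 0, 0, 0.05, 0, 0, 0, 0, 0, 0, 0.05, 0, 0, 0, 0, 0, 0.005, 0.05]}}

```text
time_s: 12.32
tcp_pos: [0.638, -0.1546, 0.0537]
tcp_rot: [-180.0, 0.0, 9.0]
ft_force: [0.2, 0.2, -0.6]
grip_width: 0.0503
grasp_force: 0.0
```

Call:
{"api": "apply_moves", "payload": {"rows": [0, 0, 0, 0, 0, 0.04, 0.05, 0, 0, 0, 0, 0, 0.09, 0.055, 0, 0, 0, 0, 0, 0.14, 0.06, 0, 0, 6.6, -0.03, 0.03, 0.14, 0.06, 0, 0, 13.2, -0.06, 0.075, 0.14, 0.06]}}

```text
time_s: 12.95
tcp_pos: [0.5775, -0.0796, 0.1945]
tcp_rot: [179.9, -0.1, 22.4]
ft_force: [-0.2, 1.1, 0.3]
grip_width: 0.0598
grasp_force: 0.0
```

Call:
{"api": "apply_moves", "payload": {"rows": [0, 0, 6.6, -0.01, 0.05, 0, 0.06, 0, 0, 13.2, -0.02, 0.1, 0, 0.06, 0, 0, 19.8, -0.03, 0.15, 0, 0.06, 0, 0, 26.4, -0.03, 0.2, 0, 0.06, 0, 0, 33, -0.03, 0.25, 0, 0.06]}}

```text
time_s: 13.58
tcp_pos: [0.5479, 0.1719, 0.1944]
tcp_rot: [180.0, -0.0, 55.5]
ft_force: [1.1, -0.7, -0.2]
grip_width: 0.06
grasp_force: 0.0
```

Call:
{"api": "apply_moves", "payload": {"rows": [0, 0, 6.6, 0, 0.05, 0, 0.06, 0, 0, 13.2, 0, 0.1, 0, 0.06, 0, 0, 19.8, 0, 0.15, 0, 0.06, 0, 0, 26, 0, 0.197, 0, 0.06, 0, 0, 26, 0, 0.197, -0.04, 0.06]}}

```text
time_s: 14.2
tcp_pos: [0.5487, 0.371, 0.1561]
tcp_rot: [179.7, -0.2, 81.5]
ft_force: [0.4, -0.6, -0.9]
grip_width: 0.0598
grasp_force: 0.0
```

```bash
cat > mg.py <<'E'
from ov import *
s=bot.state();print(s['time_s'],s['tcp_pos'],s['tcp_rot'],s['ft_force'])
box(.638,-.155,8.8,.1,.055,.044);box(.638,-.155,8.8,.06,.032,.058)
a=cv2.resize(f[155*5:275*5,300*5:440*5],(400,343))
c2=bot.read_camera('wrist');w=c2['frame'].copy()
for z in(.04,0):
  q=proj(c2,[[.5473+.018*np.cos(t),.3666+.018*np.sin(t),z] for t in np.linspace(0,6.28,40)])
  cv2.polylines(w,[q.round().astype(int).reshape(-1,1,2)],True,(0,255,0),1)
cv2.imwrite('pics/w4.png',np.hstack([a,np.vstack([cv2.resize(w,(400,300)),np.zeros((43,400,3),np.uint8)])]))
E
python3 mg.py
```

```text
14.25 [0.54612822 0.36825598 0.14831128] [-179.70493998    0.18537506   81.39017431] [ 0.20044693 -1.31273406 -5.82789628]
```

View pics/w4.png

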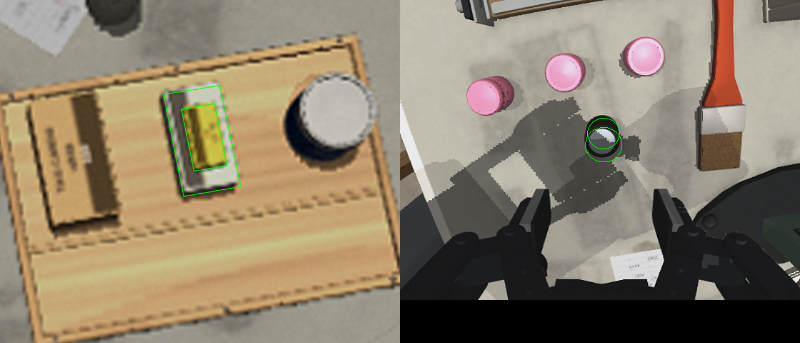

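The left crop shows the pack centred on the white carton at (205,137). The right crop shows the magnifier under its outline at (603,135), with the pink ones well clear. I'll grip it.

Call:
{"api": "apply_moves", "payload": {"rows": [0, 0, 0, 0, 0, -0.04, 0.06, 0, 0, 0, 0, 0, -0.08, 0.06, 0, 0, 0, 0, 0, -0.115, 0.06, 0, 0, 0, 0, 0, -0.135, 0.06, 0, 0, 0, 0, 0, -0.143, 0.06]}}

```text
time_s: 14.92
tcp_pos: [0.5486, 0.3669, 0.0111]
tcp_rot: [-180.0, 0.0, 81.2]
ft_force: [1.0, 0.1, 0.2]
grip_width: 0.06
grasp_force: 0.0
```

Call:
{"api": "apply_moves", "payload": {"rows": [0, 0, 0, 0, 0, 0, 0.028, 0, 0, 0, 0, 0, 0, 0.028, 0, 0, 0, 0, 0, 0, 0.028, 0, 0, 0, 0, 0, 0, 0.028, 0, 0, 0, 0, 0, 0, 0.028], "grip_force": 40}}

```text
time_s: 15.55
tcp_pos: [0.5489, 0.3675, 0.0124]
tcp_rot: [179.9, -0.1, 81.2]
ft_force: [-0.3, -1.4, 6.9]
grip_width: 0.0349
grasp_force: 40.3
```

Call:
{"api": "apply_moves", "payload": {"rows": [0, 0, 0, 0, 0, 0.04, 0.028, 0, 0, 0, 0, 0, 0.09, 0.028, 0, 0, 0, 0, 0, 0.14, 0.028, 0, 0, -6, 0, -0.055, 0.14, 0.028, 0, 0, -12, 0, -0.11, 0.14, 0.028]}}

```text
time_s: 16.18
tcp_pos: [0.5479, 0.2564, 0.1516]
tcp_rot: [179.9, -0.0, 69.1]
ft_force: [1.1, -1.2, -0.5]
grip_width: 0.0348
grasp_force: 40.1
```

Call:
{"api": "apply_moves", "payload": {"rows": [0, 0, -6, 0, -0.055, 0, 0.028, 0, 0, -12, 0, -0.11, 0, 0.028, 0, 0, -18, 0, -0.165, 0, 0.028, 0, 0, -24, 0, -0.22, 0, 0.028, 0, 0, -30, 0, -0.275, 0, 0.028]}}

```text
time_s: 16.8
tcp_pos: [0.5479, -0.0194, 0.1513]
tcp_rot: [180.0, -0.0, 39.0]
ft_force: [2.0, 0.3, -0.6]
grip_width: 0.0347
grasp_force: 40.1
```

Call:
{"api": "apply_moves", "payload": {"rows": [0, 0, -6, -0.001, -0.055, 0, 0.028, 0, 0, -12, -0.002, -0.11, 0, 0.028, 0, 0, -18, -0.003, -0.165, 0, 0.028, 0, 0, -24, -0.004, -0.22, 0, 0.028, 0, 0, -30.2, -0.005, -0.277, 0, 0.028]}}

```text
time_s: 17.42
tcp_pos: [0.5429, -0.2963, 0.1512]
tcp_rot: [180.0, -0.0, 8.8]
ft_force: [0.8, -0.3, -0.2]
grip_width: 0.0352
grasp_force: 40.0
```

Call:
{"api": "apply_moves", "payload": {"rows": [0, 0, 0, 0, 0, 0, 0.028, 0, 0, 0, 0, 0, -0.02, 0.028, 0, 0, 0, 0, 0, -0.05, 0.028, 0, 0, 0, 0, 0, -0.06, 0.028, 0, 0, 0, 0, 0, -0.06, 0.028]}}

```text
time_s: 18.05
tcp_pos: [0.5432, -0.2942, 0.0909]
tcp_rot: [-180.0, 0.0, 9.1]
ft_force: [0.2, -0.5, 0.3]
grip_width: 0.035
grasp_force: 40.1
```

Call:
{"api": "apply_moves", "payload": {"rows": [0, 0, 0, 0, 0, -0.035, 0.028, 0, 0, 0, 0, 0, -0.058, 0.028, 0, 0, 0, 0, 0, -0.068, 0.028, 0, 0, 0, 0, 0, -0.0715, 0.028, 0, 0, 0, 0, 0, -0.072, 0.028]}}

```text
time_s: 18.68
tcp_pos: [0.5436, -0.295, 0.0198]
tcp_rot: [179.9, -0.1, 9.0]
ft_force: [0.2, 0.2, -0.4]
grip_width: 0.0348
grasp_force: 40.1
```

Call:
{"api": "apply_moves", "payload": {"rows": [0, 0, 0, 0, 0, 0, 0.028, 0, 0, 0, 0, 0, 0, 0.036, 0, 0, 0, 0, 0, 0, 0.05, 0, 0, 0, 0, 0, 0, 0.05, 0, 0, 0, 0, 0, 0.01, 0.05]}}

```text
time_s: 19.3
tcp_pos: [0.5428, -0.2944, 0.0286]
tcp_rot: [-179.9, 0.1, 9.0]
ft_force: [-0.3, -0.6, -0.3]
grip_width: 0.0504
grasp_force: 0.0
```

Call:
{"api": "apply_moves", "payload": {"rows": [0, 0, 0, 0, 0, 0.04, 0.05, 0, 0, 0, 0, 0, 0.09, 0.06, 0, 0, 0, 0, 0, 0.13, 0.08, 0, 0, 0, -0.014, 0.054, 0.13, 0.08, 0, 0, 0, -0.028, 0.108, 0.13, 0.082]}}

```text
time_s: 19.92
tcp_pos: [0.5147, -0.1857, 0.1598]
tcp_rot: [179.9, -0.1, 9.0]
ft_force: [0.7, 0.3, -0.5]
grip_width: 0.082
grasp_force: 0.0
```

Call:
{"api": "apply_moves", "payload": {"rows": [0, 0, 0, -0.014, 0.054, 0, 0.082, 0, 0, 0, -0.028, 0.108, 0, 0.082, 0, 0, 0, -0.042, 0.162, 0, 0.082, 0, 0, 0, -0.056, 0.216, 0, 0.082, 0, 0, 0, -0.07, 0.27, 0, 0.082]}}

```text
time_s: 20.55
tcp_pos: [0.4446, 0.0849, 0.1596]
tcp_rot: [180.0, -0.1, 9.0]
ft_force: [1.6, -0.3, -0.1]
grip_width: 0.0819
grasp_force: 0.0
```

Call:
{"api": "apply_moves", "payload": {"rows": [0, 0, 0, -0.014, 0.054, 0, 0.082, 0, 0, 0, -0.028, 0.109, 0, 0.082, 0, 0, 0, -0.028, 0.109, -0.03, 0.082, 0, 0, 0, -0.028, 0.109, -0.03, 0.082, 0, 0, 0, -0.028, 0.109, -0.03, 0.082]}}

```text
time_s: 21.18
tcp_pos: [0.4178, 0.1919, 0.1299]
tcp_rot: [-180.0, -0.1, 9.0]
ft_force: [-0.6, -0.8, -0.6]
grip_width: 0.0822
grasp_force: 0.0
```

```bash
cat > rl.py <<'E'
from ov import *
s=bot.state();print(s['time_s'],s['tcp_pos'],s['tcp_rot'],s['ft_force'])
cir(.5435,-.295,.018,.046)
a=cv2.resize(f[155*5:275*5,300*5:440*5],(400,343))
c2=bot.read_camera('wrist');w=c2['frame'].copy()
for z in(.019,):
  q=proj(c2,[[.4159+.0285*np.cos(t),.1927+.0285*np.sin(t),z] for t in np.linspace(0,6.28,40)])
  cv2.polylines(w,[q.round().astype(int).reshape(-1,1,2)],True,(0,255,0),1)
cv2.imwrite('pics/w5.png',np.hstack([a,np.vstack([cv2.resize(w,(400,300)),np.zeros((43,400,3),np.uint8)])]))
E
python3 rl.py
```

```text
21.225 [0.4179262  0.1918662  0.12994337] [ 1.79998578e+02 -1.01404160e-01  8.97184109e+00] [-0.88077142  0.04767824  0.44338159]
```

View pics/w5.png

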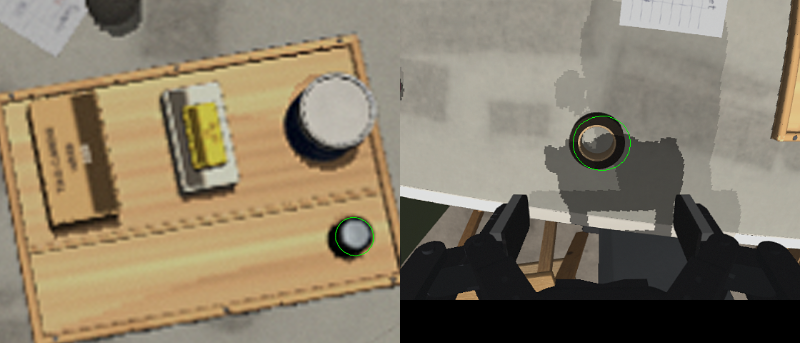

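The left crop shows the magnifier standing at its target (354,236). The right crop shows the roll at (598,140), about 3–4 mm to the +y side of its outline, so I'll correct for that and grip.

Call:
{"api": "apply_moves", "payload": {"rows": [0, 0, 0, -0.001, 0.003, -0.04, 0.082, 0, 0, 0, -0.001, 0.003, -0.08, 0.082, 0, 0, 0, -0.001, 0.003, -0.11, 0.082, 0, 0, 0, -0.001, 0.003, -0.123, 0.082, 0, 0, 0, -0.001, 0.003, -0.129, 0.082]}}

```text
time_s: 21.9
tcp_pos: [0.4167, 0.1952, 0.0]
tcp_rot: [-180.0, -0.0, 9.0]
ft_force: [-0.1, -0.6, 0.1]
grip_width: 0.0817
grasp_force: 0.0
```

Call:
{"api": "apply_moves", "payload": {"rows": [0, 0, 0, 0, 0, 0, 0.048, 0, 0, 0, 0, 0, 0, 0.048, 0, 0, 0, 0, 0, 0, 0.048, 0, 0, 0, 0, 0, 0, 0.048, 0, 0, 0, 0, 0, 0, 0.048], "grip_force": 40}}

```text
time_s: 22.52
tcp_pos: [0.4167, 0.1954, 0.0009]
tcp_rot: [-180.0, -0.1, 9.0]
ft_force: [-1.1, -1.1, 6.2]
grip_width: 0.0539
grasp_force: 41.8
```

Call:
{"api": "apply_moves", "payload": {"rows": [0, 0, 0, 0, 0, 0.03, 0.048, 0, 0, 0, 0, 0, 0.08, 0.048, 0, 0, 0, 0, 0, 0.12, 0.048, 0, 0, 0, 0.018, -0.05, 0.12, 0.048, 0, 0, 0, 0.036, -0.1, 0.12, 0.048]}}

```text
time_s: 23.15
tcp_pos: [0.4526, 0.0944, 0.121]
tcp_rot: [180.0, -0.1, 9.1]
ft_force: [1.0, 0.9, -0.4]
grip_width: 0.0541
grasp_force: 43.1
```

Call:
{"api": "apply_moves", "payload": {"rows": [0, 0, 0, 0.018, -0.05, 0, 0.048, 0, 0, 0, 0.036, -0.1, 0, 0.048, 0, 0, 0, 0.053, -0.146, 0, 0.048, 0, 0, 0, 0.053, -0.146, -0.03, 0.048, 0, 0, 0, 0.053, -0.146, -0.05, 0.048]}}

```text
time_s: 23.78
tcp_pos: [0.505, -0.0513, 0.0693]
tcp_rot: [-180.0, 0.0, 9.0]
ft_force: [0.3, -0.6, -1.6]
grip_width: 0.0542
grasp_force: 43.1
```

Call:
{"api": "apply_moves", "payload": {"rows": [0, 0, 0, 0, 0, -0.03, 0.048, 0, 0, 0, 0, 0, -0.05, 0.048, 0, 0, 0, 0, 0, -0.06, 0.048, 0, 0, 0, 0, 0, -0.0635, 0.048, 0, 0, 0, 0, 0, -0.0635, 0.048]}}

```text
time_s: 24.4
tcp_pos: [0.5056, -0.0508, 0.0071]
tcp_rot: [180.0, -0.1, 9.0]
ft_force: [-0.1, -0.3, 0.3]
grip_width: 0.0543
grasp_force: 43.1
```

Call:
{"api": "apply_moves", "payload": {"rows": [0, 0, 0, 0, 0, 0, 0.055, 0, 0, 0, 0, 0, 0, 0.07, 0, 0, 0, 0, 0, 0, 0.07, 0, 0, 0, 0, 0, 0, 0.07, 0, 0, 0, 0, 0, 0.02, 0.07]}}

```text
time_s: 25.02
tcp_pos: [0.5045, -0.0505, 0.0256]
tcp_rot: [-179.9, 0.1, 9.0]
ft_force: [-0.2, 0.3, 0.4]
grip_width: 0.0699
grasp_force: 0.0
```

Call:
{"api": "apply_moves", "payload": {"rows": [0, 0, 0, 0, 0, 0.05, 0.07, 0, 0, 0, 0, 0, 0.1, 0.07, 0, 0, 0, 0, 0, 0.16, 0.07, 0, 0, 0, -0.03, 0.05, 0.18, 0.07, 0, 0, 0, -0.06, 0.1, 0.18, 0.07]}}

```text
time_s: 25.65
tcp_pos: [0.4449, 0.0501, 0.2079]
tcp_rot: [179.9, -0.2, 9.0]
ft_force: [0.8, -0.2, -0.1]
grip_width: 0.0702
grasp_force: 0.0
```

Call:
{"api": "apply_moves", "payload": {"rows": [0, 0, 0, 0, 0.05, 0, 0.07, 0, 0, 0, 0, 0.1, 0, 0.07, 0, 0, 0, 0, 0.15, 0, 0.07, 0, 0, 0, 0, 0.15, 0, 0.07, 0, 0, 0, 0, 0.15, 0, 0.07]}}

```text
time_s: 26.28
tcp_pos: [0.445, 0.199, 0.2062]
tcp_rot: [180.0, 0.0, 9.1]
ft_force: [-0.5, 0.4, 0.8]
grip_width: 0.0698
grasp_force: 0.0
```

```bash
python3 - <<'E'
from ov import *
print(bot.state()['time_s'])
box(.598,-.157,8.8,.25,.37,.014);box(.619,-.033,8.8,.12,.066,.056);cir(.6573,-.2777,.036,.08)
box(.638,-.155,8.8,.1,.055,.044);cir(.5435,-.295,.018,.046);cir(.5057,-.0509,.0285,.025)
cv2.imwrite('pics/e.png',cv2.resize(f[155*5:285*5,290*5:450*5],(738,600)))
E
```

```text
26.325
```

View pics/e.png

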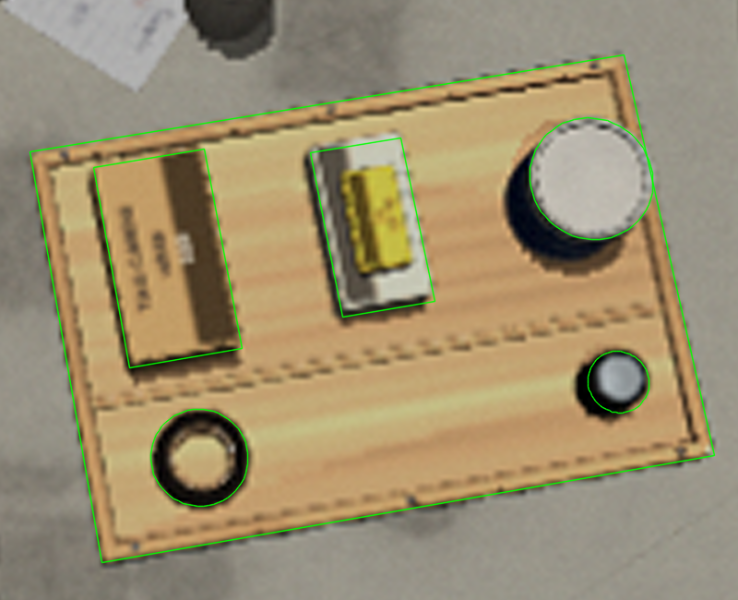

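The final picture shows everything on target: roll at (200,457), magnifier at (618,381), white carton at (372,227) with the pack in its middle, and the tin and brown carton unmoved. I'm handing the job in.

```bash
python3 -c "
from workcell import bot
print(bot.job_done())"
```

```text
the job is handed in; nothing more can be done
None
```

The refill kit is laid out on the tray and the job was handed in at about 26 s; the last picture showed every item on its target, but no verdict came back.

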